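Wipe ceramic chips off a base plate into the catch tray

ROBOT

A 7-joint arm with a two-finger parallel gripper is mounted at the origin on the work surface. World frame = base frame: x ahead of the robot, y to its left, z up, the work surface at z = 0. Lengths are in m, angles in rad, forces in N, time in s.
With the tool pointing down it reaches from about 0.4 to 0.875 m from the base axis. Payload 6.5 kg.
Tool frame: the origin (TCP) lies at the very end of the fingers, on their centre line; the grasp point (between the pads) lies 19 mm behind it; z points along the fingers, x is the direction in which the jaws open and shut, and the axes are right-handed (so a half turn about z gives the same grasp; the last joint's range is limited). The gripper opens to 85 mm and grips with 20 to 120 N. Pads are 22 mm wide; open, the fingers measure 114 mm over their backs; the gripper's body (76 mm by 85 mm) begins 54 mm behind the grasp point. The pads swing forward as they close: fully open they stand 13 mm farther back than shut.
Start: joints at [-1.383, 0.536, -0.004, 1.538, 0.003, 1.067, -0.071], TCP at [0.163, 0.629, 0.231] pointing down, gripper open.
Joint ranges: [-2.7, 2.7], [-0.37, 2.16], [-1.27, 1.26], [0.24, 2.4], [-1.31, 4.45], [0.19, 1.91], [-2.76, 2.76]. Speed limits (rad/s): [2.39, 2.39, 3.14, 3.14, 3.14, 3.14, 3.14].

INTERFACE

Orientations are given as a unit quaternion [w, x, y, z].
In Python, from plant import get_obs, get_image, finish_job gives the robot as it stands.
- The arm moves only by the tool arm_command, never from a script. Its argument "commands" is a list of rows, each an object of numbers: "dx", "dy", "dz": the shift along the tool's x, y, z in mm; "turn": the turn about the tool's z in degrees; "claw": the opening, from 0 (shut) to 1 (fully open). In form: [{"dx": .., "dy": .., "dz": .., "turn": .., "claw": ..}, ...]. A call has exactly 8 rows; each row shifts and turns the pose as measured when the row begins, along the tool's axes as they then stand; what a row does not reach is not made up. A row lasts 1/8 s, in which the tool goes at most 62.5 mm and 10.7 degrees, less where a joint would pass 70% of its speed; a pose out of reach is approached as far as the arm can. A call is refused whole if a number of a shift passes 62.5 or a number of a turn 10.7, either way. A call with a gripper value outside its range is refused whole. The fingers move at their own pace and stop on an object; the grip force is fixed at half the most. Time passes only in rows, so rows that do not move let the fingers close, or fill a call up. It gives the time, the measured TCP pose, the force and the opening at its end, in the units of the state.
- get_obs(): the state, without advancing time (a new reading comes with each control period).
- get_image(name): name is "side" or "top"; returns a dict with "pixels" (400x640x3 uint8, red, green, blue), "range_z" (400x640 float32, m along the optical axis (not along the pixel's ray), 0 where there is no reading), "fx", "fy", "cx", "cy" (pixels), "k1" (the pictures are not rectified: a ray, as slopes to the right and down, at radius r is drawn at 1 + k1 r^2 times it, then the intrinsics apply), "origin" and "orientation" of the camera in the world. Camera axes: x right, y down, z forward; pixel columns grow to the right and rows downward; lengths in m; the calibration is good to about 2 mm. A picture is of the moment at which its call begins.
- finish_job(): hands the job in, once; it reports no verdict.
The state is a dict: "time_s": time; "joint_positions": joint angles; "joint_vel": joint speeds; "joint_torque": joint torques, N m; "ee_pos": TCP position; "orientation": TCP orientation; "wrist_force": force on the tool from outside, world axes, zero at the start; "wrist_torque": the same for the moment, N m; "grip_width": finger opening in m.
Only numpy, scipy, OpenCV 4.12 (cv2) and the standard library are available. Lean on these libraries where they do the work, as an engineer would, in place of code of your own. Each camera call takes 0.05 s, during which the arm holds its last target. There are 200 camera calls.

TASK

Two broken pieces of ceramic lie on the dark base plate on the optical table. Pick up the scraper, the black block with a wide foot and a narrow grip rib, and wipe both pieces along the plate and over its edge into the aluminium catch tray; do not touch the pieces with the gripper's fingers. Then stand the scraper upright back on the table at the spot it came from and let go.

Things in the scene. Friction and masses are not known exactly. Their poses are not given: they have to be found in the camera images.
- scraper_mid (a point): Scraper: loose black plastic block like an upside-down T, 140 g, standing on the table. Foot 100 x 30 x 16 mm high (x, y, z); on it a grip rib 60 mm long (x), 18 mm thick (y), from 16 to 60 mm above the underside: pinch it across y. The point is the centre, 30 mm above the underside; z up. (The plain black block 80 x 45 x 60 mm is another thing.)
- station: Fixed dark plate, top 30 mm above the table, x -70 to 110, y -120 to 100 mm from the origin (at table height, z up). Two thumbscrews 16 mm high at x = 92, y = -80 and 60; otherwise clear. Open aluminium tray beside the y = 100 edge, to y = 200: floor 3 mm, walls 26 mm high, none at the plate. Wipe along +y. Pieces start within x -30 to 30, y -40 to 60: lower the scraper behind them at y = -90.
- chip_a: Loose piece of white ceramic, irregular, about 26 x 20 mm and 9 mm thick, 18 g, lying flat on the plate in the half away from the tray. Origin at the middle of its underside.
- chip_b: Loose piece of white ceramic, irregular, about 24 x 20 mm and 9 mm thick, 16 g, lying flat on the plate in the half nearer the tray. Origin at the middle of its underside.
Not all that is in view belongs to the job. Leave any brown or orange look-alike of the part that bears scraper_mid alone.

How it is judged:
On the way, in this order (a step that is already met when the one before it is completed fails the run):
1. the scraper is held down at the plate's top, foot within 12 mm of it (x of scraper_mid in the frame of station between -0.09 and 0.1 m and y of scraper_mid in the frame of station between -0.14 and 0.12 m and z of scraper_mid in the frame of station below 0.072 m), for 0.1 s.
2. both ceramic pieces are off the plate and in the catch tray (y of chip_a in the frame of station between 0.1 and 0.2 m and x of chip_a in the frame of station between -0.07 and 0.11 m and z of each of chip_a, chip_b in the frame of station below 0.025 m and y of chip_b in the frame of station between 0.1 and 0.2 m and x of chip_b in the frame of station between -0.07 and 0.11 m), for 0.2 s.
At the end, for the whole second after the job is handed in: Both ceramic pieces lie at rest in the catch tray, below the plate's top; the scraper stands upright (within 10 degrees) on the table, released and at rest, within 60 mm of where it started (all of step 2 and distance of scraper_mid from where it was at the start of the episode below 0.06 m and angle between scraper_mid's own z axis and vertical below 0.17 rad and linear speed of each of scraper, chip_a, chip_b below 0.02 m/s); the robot touches nothing.
It fails at once if the gripper's fingers touch a ceramic piece (contact force between the fingers and chip_a above 0.3 N or contact force between the fingers and chip_b above 0.3 N).
It also fails if it takes over 48 s, if anything falls off the work surface, if the arm or the gripper's body presses on something with over 40 N, if the wrist force passes 120 N, or if a joint passes its speed limit or range.

## Working session

There is one attempt and no reset: what is moved stays moved. The work goes in short steps, Python scripts to look and compute and a tool call to move; the robot and the scene stay as the last step left them, time stands still between calls to the robot, and variables do not carry over. Pictures are saved under pics/ and viewed, about 8 in all and at most 12, crops included, and the job is handed in when it is done.

Besides the shell and the picture viewer there is one more tool, called after "Call:" as name(argument=value, ...) on one line, values as JSON. arm_command: Moves the arm, as the interface text tells. Its arguments: {"type":"object","properties":{"commands":{"type":"array","items":{"type":"object","properties":{"dx":{"type":"number"},"dy":{"type":"number"},"dz":{"type":"number"},"turn":{"type":"number"},"claw":{"type":"number"}}}}},"required":["commands"]}

```bash
ls; mkdir -p pics
cat > h.py <<'E'
import numpy as np,cv2
from scipy.spatial.transform import Rotation as R
from plant import get_obs,get_image,finish_job
def rot(q): return R.from_quat([q[1],q[2],q[3],q[0]]).as_matrix()
def cloud(im):
    d=im["range_z"];v,u=np.mgrid[0:400,0:640]
    x=(u-im["cx"])/im["fx"];y=(v-im["cy"])/im["fy"];a,b=x.copy(),y.copy()
    for _ in range(8):
        s=1+im["k1"]*(a*a+b*b);a,b=x/s,y/s
    P=np.stack([a*d,b*d,d],-1)@rot(im["orientation"]).T+np.array(im["origin"])
    P[d==0]=np.nan
    return P
def obs():
    o=get_obs();Rm=rot(o["orientation"])
    print("t",o["time_s"],"p",np.round(o["ee_pos"],4),"X",Rm[:,0].round(3),"Z",Rm[:,2].round(3),"F",np.round(o["wrist_force"],1),"w",o["grip_width"],"j",np.round(o["joint_positions"],2))
E
python3 - <<'E'
from h import *
obs()
for n in("top","side"):
    im=get_image(n);P=cloud(im);np.savez(f"{n}0.npz",P=P,px=im["pixels"])
    cv2.imwrite(f"pics/{n}0.png",im["pixels"][...,::-1]);print(n,im["origin"],rot(im["orientation"])[:,2])
E
```

```text
pics
t 0.0 p [0.163  0.6286 0.2304] X [ 0.251  0.968 -0.002] Z [-0.    -0.002 -1.   ] F [-0.  -0.3 -0.2] w 0.08507363774834782 j [-1.38  0.54 -0.    1.54  0.    1.07 -0.07]
top [ 0.39454888 -0.13441411  0.90433806] [ 0.11190722 -0.00631231 -0.99369861]
side [ 0.16728909 -0.73176895  0.64586179] [ 0.33350386  0.66549898 -0.66774717]
```

View pics/top0.png

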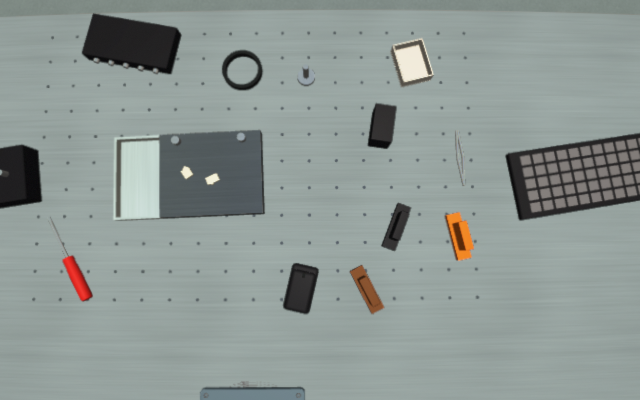

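View pics/side0.png

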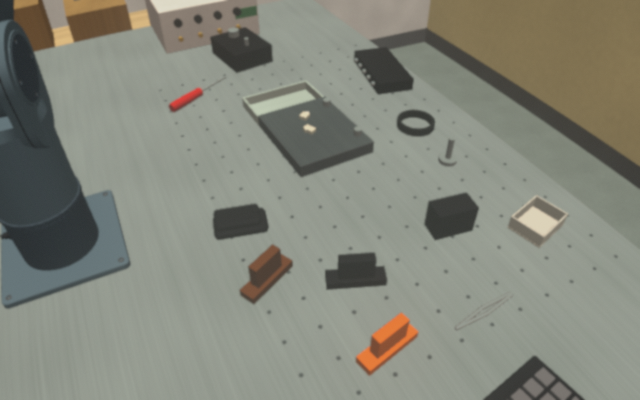

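Both views show the scene clearly. Candidates in the top view:
- Black upside-down T at (397,227), side view (357,270): this is the scraper.
- Plain black block at (382,126).
- Black case at (301,288).
- Brown look-alike at (367,289) and orange look-alike at (459,236).

The chips are at (187,172) and (212,179), the plate spans u 160–264, and the tray is to its left (u 115–160).

Run:
```python
from h import *
D=np.load("top0.npz");P,px=D["P"],D["px"].astype(int)
z=P[...,2];lum=px.sum(-1)
def rect(m,name):
    q=P[m][:,:2].astype(np.float32);r=cv2.minAreaRect(q*1000);print(name,m.sum(),np.round(r[0],1),np.round(r[1],1),round(r[2],1),"z",np.nanpercentile(z[m],[2,50,98]).round(4))
U=np.zeros((400,640),bool)
def box(u0,u1,v0,v1):
    b=U.copy();b[v0:v1,u0:u1]=1;return b
s=box(372,420,195,258)
rect(s&(z>.045),"rib");rect(s&(z>.008)&(z<.03),"foot");rect(s&(z>.008),"all")
st=box(105,275,120,228)
rect(st&(z>.02)&(z<.036)&(lum<250),"plate");rect(st&(z>.012),"station all")
c=box(165,255,150,200)&(lum>450)
n,l,_,_=cv2.connectedComponentsWithStats(c.astype(np.uint8))
for i in range(1,n):
    if (l==i).sum()>8: rect(l==i,f"chip{i}")
for n_,uv in dict(tl=(115,138),bl=(115,218),tr=(261,132),br=(263,213),edge_t=(160,136),edge_b=(161,216),sc1=(175,140),sc2=(241,136)).items(): print(n_,P[uv[1],uv[0]].round(4))
t=cv2.resize(D["px"][190:265,360:430][...,::-1],None,fx=6,fy=6)
S=np.load("side0.npz")["px"][235:305,310:400][...,::-1];t2=cv2.resize(S,None,fx=4,fy=4)
o=np.zeros((450,780,3),np.uint8);o[:450,:420]=t;o[:280,420:780]=t2;cv2.imwrite("pics/crop1.png",o)
```

```text
rib 294 [ 442.6 -305.8] [18.6 60.1] 68.9 z [0.0476 0.0584 0.0614]
foot 375 [ 442.7 -305.7] [30.9 99.9] 68.8 z [0.01  0.015 0.027]
all 703 [ 442.7 -305.7] [30.9 99.9] 68.8 z [0.011  0.02   0.0609]
plate 219 [554.8  88.4] [173.9 215.7] 2.4 z [0.0205 0.0277 0.0349]
station all 9343 [556.3 141.2] [181.2 320.9] 2.3 z [0.0177 0.0289 0.0386]
chip1 95 [556.5 140.4] [24.8 18.5] 50.7 z [0.0292 0.038  0.0413]
chip2 101 [544.9  85.2] [19.6 25.7] 28.0 z [0.0302 0.0381 0.0409]
tl [0.6377 0.3025 0.0238]
bl [0.4631 0.2939 0.0232]
tr [ 0.6524 -0.0145  0.008 ]
br [ 0.4728 -0.0214  0.0147]
edge_t [0.639  0.2005 0.0309]
edge_b [0.4663 0.1918 0.0306]
sc1 [0.6253 0.1617 0.0476]
sc2 [0.6338 0.023  0.0435]
```

View pics/crop1.png

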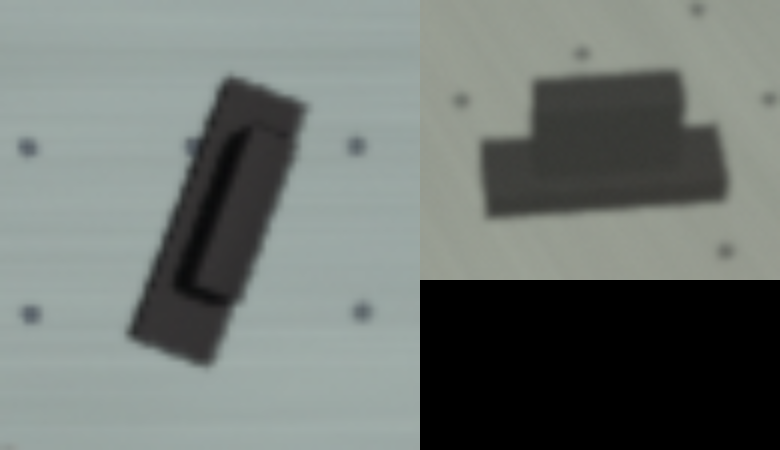

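The crop confirms the black upside-down T. Rib and foot sizes match the description (18.6 x 60 mm and 31 x 100 mm), the centre is (0.443, -0.306), and the long axis is at -21.2°. The station measures 181 x 321 mm, yaw 2.3°, origin about (0.538, 0.100). The thumbscrews sit where they should. In the station frame the chips are at about (6,-15) and (20,39).

I'll approach around the base with a detour.

Call:
arm_command(commands=[{"dx": -28,"dy": 50},{"dx": -28,"dy": 50},{"dx": -28,"dy": 50},{"dx": -28,"dy": 50},{"dx": -28,"dy": 50},{"dx": -28,"dy": 50},{"dx": -28,"dy": 50},{"turn": 6.7,"claw": 1}])

```text
$.commands[0]: bad value
```

```bash
cat >> h.py <<'E'
def go(x,y,z,ang):
    """tool-axis shift (mm) to world target and turn (deg) to tool-x world angle"""
    o=get_obs();Rm=rot(o["orientation"]);d=Rm.T@(np.array([x,y,z])-o["ee_pos"])*1000
    a=np.degrees(np.arctan2(Rm[1,0],Rm[0,0]));obs();print("shift",d.round(1),"turn",round((a-ang+180)%360-180,2))
E
python3 -c "
from h import *
go(.47,0,.23,68.8);go(.4427,-.3057,.23,68.8)"
```

```text
t 0.1 p [0.1631 0.6286 0.2305] X [ 0.251  0.968 -0.002] Z [-0.    -0.002 -1.   ] F [-0.1 -0.3  0. ] w 0.08535911740615058 j [-1.38  0.54 -0.    1.54  0.    1.07 -0.07]
shift [-531.5  454.9    1.4] turn 6.66
t 0.1 p [0.1631 0.6286 0.2305] X [ 0.251  0.968 -0.002] Z [-0.    -0.002 -1.   ] F [-0.1 -0.3  0. ] w 0.08535911740615058 j [-1.38  0.54 -0.    1.54  0.    1.07 -0.07]
shift [-834.2  505.2    1.9] turn 6.66
```

All five numbers are needed in every row.

Call:
arm_command(commands=[{"dx": -28,"dy": 50,"dz": 0,"turn": 0,"claw": 1},{"dx": -28,"dy": 50,"dz": 0,"turn": 0,"claw": 1},{"dx": -28,"dy": 50,"dz": 0,"turn": 0,"claw": 1},{"dx": -28,"dy": 50,"dz": 0,"turn": 0,"claw": 1},{"dx": -28,"dy": 50,"dz": 0,"turn": 0,"claw": 1},{"dx": -28,"dy": 50,"dz": 0,"turn": 0,"claw": 1},{"dx": -28,"dy": 50,"dz": 0,"turn": 0,"claw": 1},{"dx": 0,"dy": 0,"dz": 0,"turn": 6.7,"claw": 1}])

```text
time_s: 1.1
ee_pos: [0.4603, 0.3411, 0.2272]
orientation: [0.001, 0.825, 0.564, -0.003]
wrist_force: [-1.0, 0.1, -0.3]
grip_width: 0.0855
```

```bash
python3 -c "
from h import *
go(.47,0,.23,68.8);go(.4427,-.3057,.23,68.8)"
```

```text
t 1.1 p [0.4603 0.3411 0.2272] X [ 0.363  0.932 -0.006] Z [-0.003 -0.005 -1.   ] F [-1.   0.1 -0.3] w 0.08545211964613433 j [-0.81  0.41  0.12  1.75 -0.06  0.98  0.53]
shift [-314.3  132.8   -1. ] turn -0.07
t 1.1 p [0.4603 0.3411 0.2272] X [ 0.363  0.932 -0.006] Z [-0.003 -0.005 -1.   ] F [-1.   0.1 -0.3] w 0.08545211964613433 j [-0.81  0.41  0.12  1.75 -0.06  0.98  0.53]
shift [-609.1  218.3    0.7] turn -0.07
```

Call:
arm_command(commands=[{"dx": -52,"dy": 19,"dz": 0,"turn": 0,"claw": 1},{"dx": -52,"dy": 19,"dz": 0,"turn": 0,"claw": 1},{"dx": -52,"dy": 19,"dz": 0,"turn": 0,"claw": 1},{"dx": -52,"dy": 19,"dz": 0,"turn": 0,"claw": 1},{"dx": -52,"dy": 19,"dz": 0,"turn": 0,"claw": 1},{"dx": -52,"dy": 19,"dz": 0,"turn": 0,"claw": 1},{"dx": -52,"dy": 19,"dz": 0,"turn": 0,"claw": 1},{"dx": -52,"dy": 19,"dz": 0,"turn": 0,"claw": 1}])

```text
time_s: 2.1
ee_pos: [0.4497, -0.1115, 0.2278]
orientation: [0.001, 0.824, 0.567, -0.002]
wrist_force: [0.5, -0.6, 0.1]
grip_width: 0.0854
```

Call:
arm_command(commands=[{"dx": -50,"dy": 18,"dz": 0,"turn": 0,"claw": 1},{"dx": -50,"dy": 18,"dz": 0,"turn": 0,"claw": 1},{"dx": -50,"dy": 18,"dz": 0,"turn": 0,"claw": 1},{"dx": -30,"dy": 10,"dz": 0,"turn": 0,"claw": 1},{"dx": 0,"dy": 0,"dz": 30,"turn": 0,"claw": 1},{"dx": 0,"dy": 0,"dz": 30,"turn": 0,"claw": 1},{"dx": 0,"dy": 0,"dz": 20,"turn": 0,"claw": 1},{"dx": 0,"dy": 0,"dz": 0,"turn": 0,"claw": 1}])

```text
time_s: 3.1
ee_pos: [0.441, -0.3144, 0.1454]
orientation: [0.001, 0.826, 0.563, -0.004]
wrist_force: [-0.1, -0.6, -0.3]
grip_width: 0.0852
```

```bash
python3 -c "
from h import *
go(.4427,-.3057,.028,68.8)"
```

```text
t 3.1 p [ 0.441  -0.3144  0.1454] X [ 0.365  0.931 -0.007] Z [-0.005 -0.006 -1.   ] F [-0.1 -0.6 -0.3] w 0.08520765714076334 j [ 0.23  0.49  0.4   1.92 -0.25  0.78  1.96]
shift [  9.6  -1.3 117.4] turn -0.24
```

Call:
arm_command(commands=[{"dx": 9.5,"dy": -1,"dz": 0,"turn": 0,"claw": 1},{"dx": 0,"dy": 0,"dz": 25,"turn": 0,"claw": 1},{"dx": 0,"dy": 0,"dz": 25,"turn": 0,"claw": 1},{"dx": 0,"dy": 0,"dz": 25,"turn": 0,"claw": 1},{"dx": 0,"dy": 0,"dz": 20,"turn": 0,"claw": 1},{"dx": 0,"dy": 0,"dz": 15,"turn": 0,"claw": 1},{"dx": 0,"dy": 0,"dz": 7,"turn": 0,"claw": 1},{"dx": 0,"dy": 0,"dz": 0,"turn": 0,"claw": 1}])

```text
time_s: 4.1
ee_pos: [0.4515, -0.3034, 0.0322]
orientation: [0.006, 0.825, 0.565, 0.001]
wrist_force: [-0.2, -0.2, 0.1]
grip_width: 0.0855
```

```bash
python3 -c "
from h import *
go(.4427,-.3057,.028,68.8)
im=get_image('side');np.savez('s1.npz',P=cloud(im));cv2.imwrite('pics/s1.png',cv2.resize(im['pixels'][180:330,240:460][...,::-1],None,fx=3,fy=3))"
```

```text
t 4.1 p [ 0.4515 -0.3034  0.0322] X [ 0.361  0.933 -0.005] Z [ 0.008 -0.009 -1.   ] F [-0.2 -0.2  0.1] w 0.08549332472085462 j [ 0.28  0.68  0.3   1.96 -0.35  0.55  2.02]
shift [-5.3 -7.5  4.2] turn 0.05
```

View pics/s1.png

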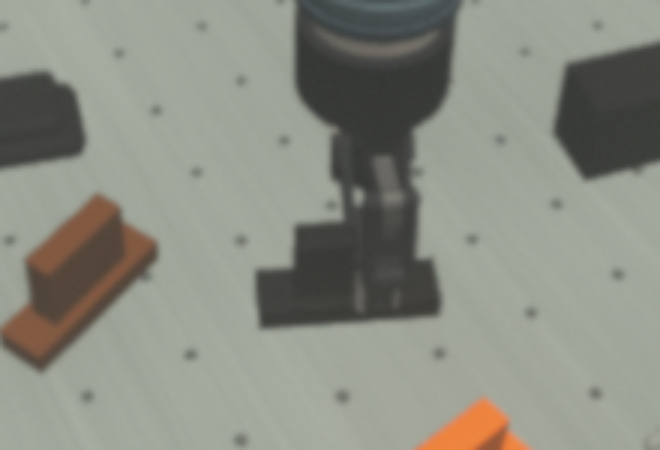

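The fingers straddle the rib but sit about 8 mm toward its far end, which agrees with the pose readout. I'll centre them and close.

Call:
arm_command(commands=[{"dx": -5,"dy": -7,"dz": 3,"turn": 0,"claw": 1},{"dx": 0,"dy": 0,"dz": 0,"turn": 0,"claw": 0.6},{"dx": 0,"dy": 0,"dz": 0,"turn": 0,"claw": 0.4},{"dx": 0,"dy": 0,"dz": 0,"turn": 0,"claw": 0.2},{"dx": 0,"dy": 0,"dz": 0,"turn": 0,"claw": 0},{"dx": 0,"dy": 0,"dz": 0,"turn": 0,"claw": 0},{"dx": 0,"dy": 0,"dz": 0,"turn": 0,"claw": 0},{"dx": 0,"dy": 0,"dz": 0,"turn": 0,"claw": 0}])

```text
time_s: 5.15
ee_pos: [0.4437, -0.3068, 0.031]
orientation: [0.007, 0.825, 0.565, 0.001]
wrist_force: [-1.7, -0.8, 0.7]
grip_width: 0.0171
```

```bash
python3 -c "
from h import *
go(.4427,-.3057,.028,68.8)"
```

```text
t 5.15 p [ 0.4437 -0.3068  0.031 ] X [ 0.361  0.932 -0.006] Z [ 0.011 -0.011 -1.   ] F [-1.7 -0.8  0.7] w 0.017090154533600164 j [ 0.29  0.67  0.29  1.97 -0.35  0.53  2.03]
shift [ 0.7 -1.4  3. ] turn 0.02
```

Gripped (17 mm). At rest the TCP was at z = 0.031, which is the reference for putting it back. Now lift.

Call:
arm_command(commands=[{"dx": 0,"dy": 0,"dz": -15,"turn": 0,"claw": 0},{"dx": 0,"dy": 0,"dz": -30,"turn": 0,"claw": 0},{"dx": 0,"dy": 0,"dz": -30,"turn": 0,"claw": 0},{"dx": 0,"dy": 0,"dz": -30,"turn": 0,"claw": 0},{"dx": 0,"dy": 0,"dz": 0,"turn": -9,"claw": 0},{"dx": 0,"dy": 0,"dz": 0,"turn": -9,"claw": 0},{"dx": 0,"dy": 0,"dz": 0,"turn": -5.5,"claw": 0},{"dx": 0,"dy": 0,"dz": 0,"turn": 0,"claw": 0}])

```text
time_s: 6.15
ee_pos: [0.4426, -0.3057, 0.1456]
orientation: [0.009, 0.689, 0.725, 0.0]
wrist_force: [-0.3, 0.1, -1.3]
grip_width: 0.0173
```

```bash
python3 -c "
from h import *
go(.5545,.011,.13,92.3)"
```

```text
t 6.15 p [ 0.4426 -0.3057  0.1456] X [-0.052  0.999 -0.013] Z [ 0.014 -0.012 -1.   ] F [-0.3  0.1 -1.3] w 0.01727417837117203 j [ 0.29  0.46  0.29  1.94 -0.18  0.75  2.31]
shift [310.7 128.   13.3] turn 0.66
```

Call:
arm_command(commands=[{"dx": 30,"dy": 12,"dz": 0,"turn": 0,"claw": 0},{"dx": 45,"dy": 19,"dz": 0,"turn": 0,"claw": 0},{"dx": 45,"dy": 19,"dz": 0,"turn": 0,"claw": 0},{"dx": 45,"dy": 19,"dz": 0,"turn": 0,"claw": 0},{"dx": 45,"dy": 19,"dz": 0,"turn": 0,"claw": 0},{"dx": 45,"dy": 19,"dz": 0,"turn": 0,"claw": 0},{"dx": 35,"dy": 14,"dz": 0,"turn": 0.6,"claw": 0},{"dx": 0,"dy": 0,"dz": 0,"turn": 0,"claw": 0}])

```text
time_s: 7.15
ee_pos: [0.555, -0.0028, 0.1468]
orientation: [0.011, 0.701, 0.713, 0.001]
wrist_force: [-0.7, -0.2, -0.7]
grip_width: 0.0169
```

```bash
python3 -c "
from h import *
go(.5545,.011,.063,92.3)"
```

```text
t 7.15 p [ 0.555  -0.0028  0.1468] X [-0.018  1.    -0.014] Z [ 0.017 -0.014 -1.   ] F [-0.7 -0.2 -0.7] w 0.016883606901387717 j [-0.29  0.49  0.26  1.89 -0.15  0.77  1.64]
shift [15.  -1.7 83.6] turn -1.28
```

Call:
arm_command(commands=[{"dx": 13,"dy": -2,"dz": 0,"turn": -1.3,"claw": 0},{"dx": 0,"dy": 0,"dz": 20,"turn": 0,"claw": 0},{"dx": 0,"dy": 0,"dz": 20,"turn": 0,"claw": 0},{"dx": 0,"dy": 0,"dz": 20,"turn": 0,"claw": 0},{"dx": 0,"dy": 0,"dz": 12,"turn": 0,"claw": 0},{"dx": 0,"dy": 0,"dz": 3,"turn": 0,"claw": 0},{"dx": 0,"dy": 0,"dz": 0,"turn": 0,"claw": 0},{"dx": 0,"dy": 0,"dz": 0,"turn": 0,"claw": 0}])

```text
time_s: 8.15
ee_pos: [0.5529, 0.0065, 0.0722]
orientation: [0.012, 0.695, 0.719, 0.001]
wrist_force: [0.4, 0.2, -1.6]
grip_width: 0.0167
```

```bash
python3 -c "
from h import *
go(.5545,.011,.063,92.3)
im=get_image('side');np.savez('s2.npz',P=cloud(im));cv2.imwrite('pics/s2.png',cv2.resize(im['pixels'][60:200,220:400][...,::-1],None,fx=4,fy=4))"
```

```text
t 8.15 p [0.5529 0.0065 0.0722] X [-0.033  0.999 -0.016] Z [ 0.019 -0.015 -1.   ] F [ 0.4  0.2 -1.6] w 0.01666784545570256 j [-0.27  0.6   0.22  1.93 -0.19  0.61  1.66]
shift [4.6 1.6 9.2] turn -0.4
```

View pics/s2.png

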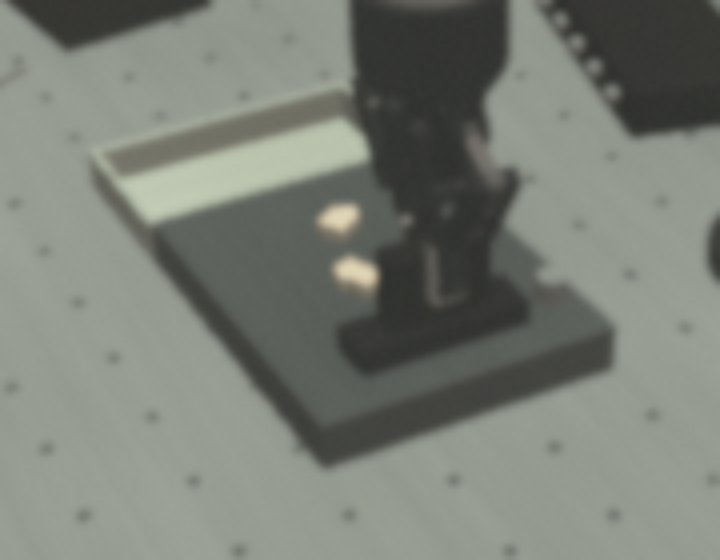

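The scraper is behind both chips and spans them (left end at (340,340); the chips' sweep lines meet it at about 390–460). It also clears the thumbscrew at (550,275). Next I lower to about 1 mm above the plate.

Call:
arm_command(commands=[{"dx": 0,"dy": 1.5,"dz": 6,"turn": -0.4,"claw": 0},{"dx": 0,"dy": 0,"dz": 4,"turn": 0,"claw": 0},{"dx": 0,"dy": 0,"dz": 0,"turn": 0,"claw": 0},{"dx": 10,"dy": 0,"dz": -0.1,"turn": 0,"claw": 0},{"dx": 10,"dy": 0,"dz": -0.1,"turn": 0,"claw": 0},{"dx": 10,"dy": 0,"dz": -0.1,"turn": 0,"claw": 0},{"dx": 10,"dy": 0,"dz": -0.1,"turn": 0,"claw": 0},{"dx": 0,"dy": 0,"dz": 0,"turn": 0,"claw": 0}])

```text
time_s: 9.2
ee_pos: [0.5535, 0.0511, 0.062]
orientation: [0.012, 0.692, 0.722, 0.002]
wrist_force: [-1.0, 0.1, -2.1]
grip_width: 0.0172
```

```bash
cat >> h.py <<'E'
def st(x,y):
    c,s=np.cos(np.radians(2.3)),np.sin(np.radians(2.3));return .5379+(x*c-y*s)/1e3,.1004+(x*s+y*c)/1e3
E
python3 -c "
from h import *
go(*st(13,96),.0625,92.3)"
```

```text
t 9.2 p [0.5535 0.0511 0.062 ] X [-0.043  0.999 -0.015] Z [ 0.021 -0.014 -1.   ] F [-1.   0.1 -2.1] w 0.017177035241305344 j [-0.35  0.62  0.21  1.92 -0.19  0.6   1.6 ]
shift [145.9  -0.2  -2.7] turn 0.16
```

Call:
arm_command(commands=[{"dx": 12,"dy": 0,"dz": -0.2,"turn": 0,"claw": 0},{"dx": 12,"dy": 0,"dz": -0.2,"turn": 0,"claw": 0},{"dx": 12,"dy": 0,"dz": -0.2,"turn": 0,"claw": 0},{"dx": 12,"dy": 0,"dz": -0.2,"turn": 0,"claw": 0},{"dx": 12,"dy": 0,"dz": -0.2,"turn": 0,"claw": 0},{"dx": 12,"dy": 0,"dz": -0.2,"turn": 0,"claw": 0},{"dx": 12,"dy": 0,"dz": -0.2,"turn": 0,"claw": 0},{"dx": 0,"dy": 0,"dz": 0,"turn": 0,"claw": 0}])

```text
time_s: 10.2
ee_pos: [0.5496, 0.1415, 0.0621]
orientation: [0.012, 0.691, 0.722, 0.002]
wrist_force: [0.7, -0.6, -0.8]
grip_width: 0.0173
```

```bash
python3 -c "
from h import *
go(*st(13,96),.0625,92.3)
im=get_image('side');cv2.imwrite('pics/s3.png',cv2.resize(im['pixels'][60:200,220:400][...,::-1],None,fx=4,fy=4))"
```

```text
t 10.2 p [0.5496 0.1415 0.0621] X [-0.044  0.999 -0.015] Z [ 0.021 -0.014 -1.   ] F [ 0.7 -0.6 -0.8] w 0.017269901901106992 j [-0.51  0.64  0.23  1.89 -0.2   0.62  1.44]
shift [55.4 -0.1 -1.2] turn 0.19
```

View pics/s3.png

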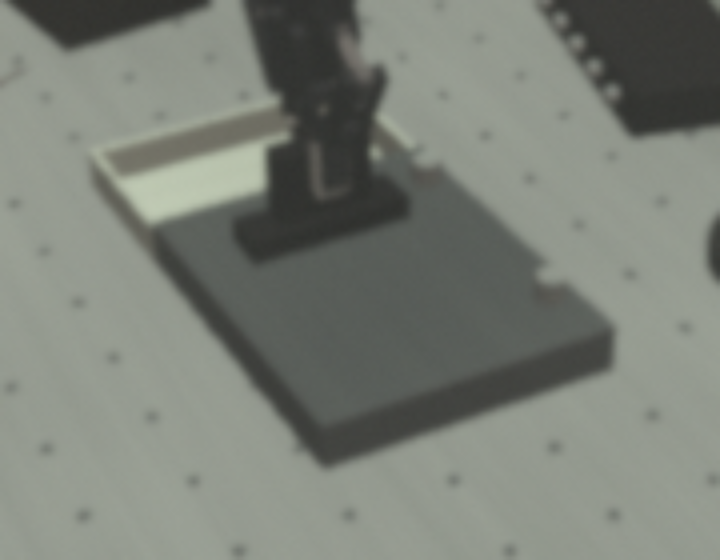

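Nothing is left behind the scraper. A small white spot at (377,152) is unclear, so I'll check from above.

```bash
python3 -c "
from h import *
im=get_image('top');cv2.imwrite('pics/t3.png',cv2.resize(im['pixels'][120:230,100:280][...,::-1],None,fx=4,fy=4))"
```

```text
(no output)
```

View pics/t3.png

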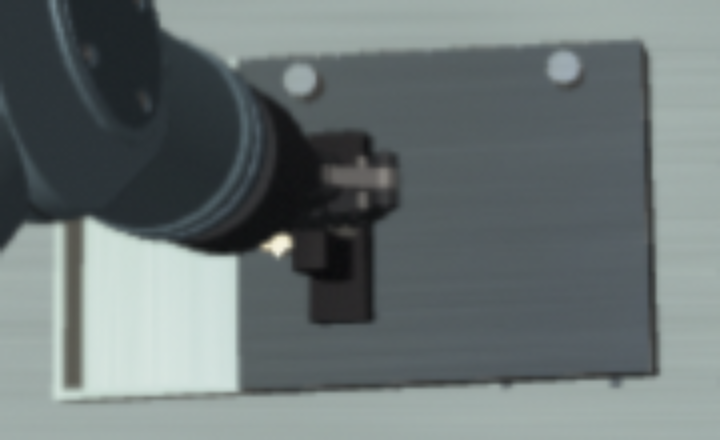

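```bash
python3 -c "
from h import *
im=get_image('side');P=cloud(im);c,s=np.cos(np.radians(2.3)),np.sin(np.radians(2.3))
for v in range(95,102):
  for u in range(311,318):
    if im['pixels'][v,u].sum()>420:
      p=P[v,u]*1e3-[537.9,100.4,0];print(u,v,im['pixels'][v,u],np.round([p[0]*c+p[1]*s,-p[0]*s+p[1]*c,p[2]]))"
python3 -c "
from h import *
im=get_image('side');P=cloud(im);c,s=np.cos(np.radians(2.3)),np.sin(np.radians(2.3))
for v in range(94,104):
  for u in range(310,319):
    if im['pixels'][v,u].sum()>300:
      p=P[v,u]*1e3-[537.9,100.4,0];print(u,v,im['pixels'][v,u],np.round([p[0]*c+p[1]*s,-p[0]*s+p[1]*c,p[2]]))"
```

```text
318 94 [121 123 110] [103. 124.  24.]
314 97 [114 119 107] [104. 146.   4.]
315 97 [108 109  99] [104. 141.   6.]
313 98 [108 113 102] [101. 147.   1.]
314 98 [125 131 119] [103. 145.   2.]
315 98 [116 119 108] [104. 142.   3.]
314 99 [115 121 110] [ 79. 100.  29.]
315 99 [109 114 105] [81. 98. 30.]
```

That spot is the tray floor seen past the plate, not a chip. Carry on over the edge, slowly.

Call:
arm_command(commands=[{"dx": 9,"dy": 0,"dz": -0.2,"turn": 0,"claw": 0},{"dx": 9,"dy": 0,"dz": -0.2,"turn": 0,"claw": 0},{"dx": 9,"dy": 0,"dz": -0.2,"turn": 0,"claw": 0},{"dx": 9,"dy": 0,"dz": -0.2,"turn": 0,"claw": 0},{"dx": 9,"dy": 0,"dz": -0.2,"turn": 0,"claw": 0},{"dx": 7,"dy": 0,"dz": -0.2,"turn": 0,"claw": 0},{"dx": 0,"dy": 0,"dz": 0,"turn": 0,"claw": 0},{"dx": 0,"dy": 0,"dz": 0,"turn": 0,"claw": 0}])

```text
time_s: 11.4
ee_pos: [0.5475, 0.1947, 0.0625]
orientation: [0.013, 0.693, 0.721, 0.002]
wrist_force: [0.1, -0.1, -0.9]
grip_width: 0.0173
```

```bash
python3 -c "
from h import *
go(*st(13,96),.0625,92.3)
im=get_image('side');a=cv2.resize(im['pixels'][70:145,230:330][...,::-1],None,fx=4,fy=4)
t=cv2.resize(get_image('top')['pixels'][120:220,100:200][...,::-1],None,fx=3.8,fy=3.8)
o=np.zeros((400,800,3),np.uint8);o[:300,:400]=a;o[:380,400:780]=t;cv2.imwrite('pics/s4.png',o)"
```

```text
t 11.4 p [0.5475 0.1947 0.0625] X [-0.04   0.999 -0.016] Z [ 0.021 -0.015 -1.   ] F [ 0.1 -0.1 -0.9] w 0.01729059491557285 j [-0.61  0.66  0.23  1.85 -0.2   0.64  1.35]
shift [ 2.2 -0.3 -0.1] turn 0.01
```

View pics/s4.png

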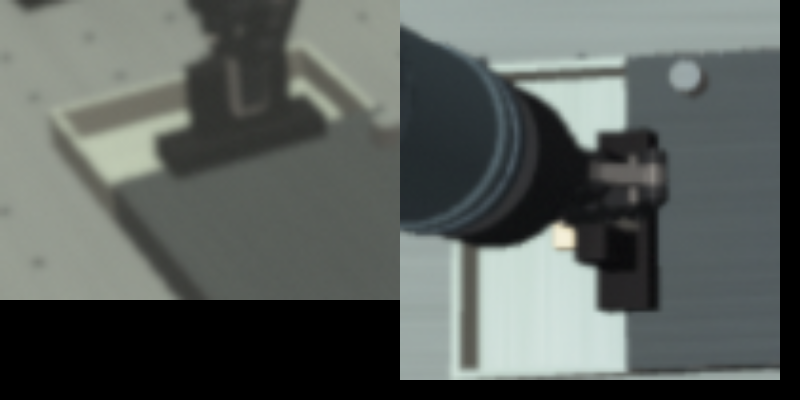

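A chip shows in front of the rib at (565,236). Push 8 mm more, then lift and back off to check.

Call:
arm_command(commands=[{"dx": 5,"dy": 0,"dz": -0.2,"turn": 0,"claw": 0},{"dx": 5,"dy": 0,"dz": -0.2,"turn": 0,"claw": 0},{"dx": 0,"dy": 0,"dz": 0,"turn": 0,"claw": 0},{"dx": -15,"dy": 0,"dz": -2,"turn": 0,"claw": 0},{"dx": -20,"dy": 0,"dz": -30,"turn": 0,"claw": 0},{"dx": -40,"dy": 0,"dz": -30,"turn": 0,"claw": 0},{"dx": -60,"dy": 0,"dz": 0,"turn": 0,"claw": 0},{"dx": -60,"dy": 0,"dz": 0,"turn": 0,"claw": 0}])

```text
time_s: 12.5
ee_pos: [0.5539, 0.0062, 0.1304]
orientation: [0.013, 0.69, 0.723, 0.002]
wrist_force: [0.4, 0.5, -0.6]
grip_width: 0.0171
```

```bash
python3 -c "
from h import *
go(.4437,-.3068,.031,68.8)
im=get_image('side');a=cv2.resize(im['pixels'][70:145,230:330][...,::-1],None,fx=4,fy=4)
i2=get_image('top');np.savez('t5.npz',P=cloud(i2),px=i2['pixels']);t=cv2.resize(i2['pixels'][120:220,100:200][...,::-1],None,fx=3.8,fy=3.8)
o=np.zeros((400,800,3),np.uint8);o[:300,:400]=a;o[:380,400:780]=t;cv2.imwrite('pics/s5.png',o)"
```

```text
t 12.5 p [0.5539 0.0062 0.1304] X [-0.046  0.999 -0.016] Z [ 0.022 -0.015 -1.   ] F [ 0.4  0.5 -0.6] w 0.01707474216880361 j [-0.31  0.51  0.27  1.91 -0.17  0.73  1.67]
shift [-305.9 -126.9  101.6] turn 23.87
```

View pics/s5.png

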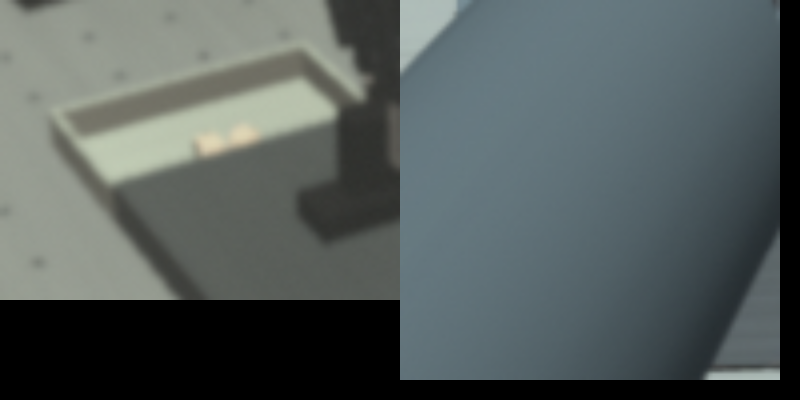

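Both chips are in the tray, at (207,145) and (243,135) just beyond the plate edge. Now I take the scraper back.

Call:
arm_command(commands=[{"dx": -30,"dy": -12,"dz": 0,"turn": 0,"claw": 0},{"dx": -45,"dy": -19,"dz": 0,"turn": 0,"claw": 0},{"dx": -45,"dy": -19,"dz": 0,"turn": 0,"claw": 0},{"dx": -45,"dy": -19,"dz": 0,"turn": 0,"claw": 0},{"dx": -45,"dy": -19,"dz": 0,"turn": 0,"claw": 0},{"dx": -45,"dy": -19,"dz": 0,"turn": 0,"claw": 0},{"dx": -35,"dy": -14,"dz": 0,"turn": 0,"claw": 0},{"dx": 0,"dy": 0,"dz": 0,"turn": 8,"claw": 0}])

```text
time_s: 13.6
ee_pos: [0.4318, -0.3144, 0.1361]
orientation: [0.017, 0.749, 0.662, 0.0]
wrist_force: [0.6, -0.0, -1.1]
grip_width: 0.0173
```

Call:
arm_command(commands=[{"dx": 0,"dy": 0,"dz": 0,"turn": 8,"claw": 0},{"dx": 0,"dy": 0,"dz": 0,"turn": 8,"claw": 0},{"dx": 0,"dy": 0,"dz": 20,"turn": 0,"claw": 0},{"dx": 0,"dy": 0,"dz": 20,"turn": 0,"claw": 0},{"dx": 0,"dy": 0,"dz": 20,"turn": 0,"claw": 0},{"dx": 0,"dy": 0,"dz": 10,"turn": 0,"claw": 0},{"dx": 0,"dy": 0,"dz": 0,"turn": 0,"claw": 0},{"dx": 0,"dy": 0,"dz": 0,"turn": 0,"claw": 0}])

```text
time_s: 14.6
ee_pos: [0.4268, -0.3231, 0.0664]
orientation: [0.018, 0.84, 0.542, 0.002]
wrist_force: [0.6, -0.4, -0.3]
grip_width: 0.0172
```

```bash
python3 -c "
from h import *
go(.4437,-.3068,.031,68.8)
im=get_image('top');P=cloud(im);np.savez('t6.npz',P=P,px=im['pixels']);c,s=np.cos(np.radians(2.3)),np.sin(np.radians(2.3))
px=im['pixels'].astype(int);m=np.zeros((400,640),np.uint8);w=np.s_[130:220,110:265];m[w]=((px[...,0]-px[...,2])[w]>20)
n,l,_,_=cv2.connectedComponentsWithStats(m)
for i in range(1,n):
  q=P[l==i]*1e3-[537.9,100.4,0];p=np.nanmedian(q,0);print((l==i).sum(),np.round([p[0]*c+p[1]*s,-p[0]*s+p[1]*c,p[2]]), np.nanmax(q[:,2]).round(1))
cv2.imwrite('pics/t6.png',cv2.resize(im['pixels'][110:330,100:440][...,::-1],None,fx=2.3,fy=2.3))"
```

```text
t 14.6 p [ 0.4268 -0.3231  0.0664] X [ 0.412  0.911 -0.016] Z [ 0.023 -0.028 -0.999] F [ 0.6 -0.4 -0.3] w 0.017236905725085072 j [ 0.28  0.6   0.35  1.99 -0.35  0.57  2.01]
shift [22.4  7.6 35.3] turn -3.15
148 [ 16. 133.  11.] 15.5
```

View pics/t6.png

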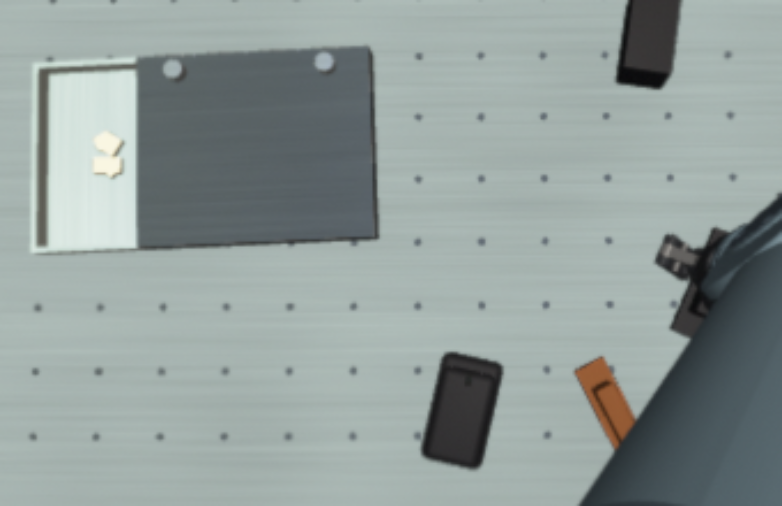

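Both chips lie flat in the tray at station (16,133) mean, top 11–15 mm. I'll correct the pose and lower to just above the table.

Call:
arm_command(commands=[{"dx": 12,"dy": 4,"dz": 0,"turn": -3.1,"claw": 0},{"dx": 10,"dy": 3.5,"dz": 0,"turn": 0,"claw": 0},{"dx": 0,"dy": 0,"dz": 12,"turn": 0,"claw": 0},{"dx": 0,"dy": 0,"dz": 10,"turn": 0,"claw": 0},{"dx": 0,"dy": 0,"dz": 6,"turn": 0,"claw": 0},{"dx": 0,"dy": 0,"dz": 2,"turn": 0,"claw": 0},{"dx": 0,"dy": 0,"dz": 0,"turn": 0,"claw": 0},{"dx": 0,"dy": 0,"dz": 0,"turn": 0,"claw": 0}])

```text
time_s: 15.65
ee_pos: [0.4447, -0.3054, 0.0348]
orientation: [0.018, 0.824, 0.566, 0.002]
wrist_force: [0.5, 0.6, -0.4]
grip_width: 0.0174
```

```bash
python3 -c "
from h import *
go(.4437,-.3068,.031,68.8)"
```

```text
t 15.65 p [ 0.4447 -0.3054  0.0348] X [ 0.358  0.933 -0.018] Z [ 0.024 -0.029 -0.999] F [ 0.5  0.6 -0.4] w 0.017432465875935072 j [ 0.27  0.66  0.31  1.99 -0.36  0.51  2.04]
shift [-1.6 -0.5  3.8] turn 0.21
```

Call:
arm_command(commands=[{"dx": 0,"dy": 0,"dz": 1.5,"turn": 0,"claw": 0},{"dx": 0,"dy": 0,"dz": 1,"turn": 0,"claw": 0},{"dx": 0,"dy": 0,"dz": 0.7,"turn": 0,"claw": 0},{"dx": 0,"dy": 0,"dz": 0,"turn": 0,"claw": 0},{"dx": 0,"dy": 0,"dz": 0,"turn": 0,"claw": 0.35},{"dx": 0,"dy": 0,"dz": 0,"turn": 0,"claw": 0.6},{"dx": 0,"dy": 0,"dz": 0,"turn": 0,"claw": 1},{"dx": 0,"dy": 0,"dz": 0,"turn": 0,"claw": 1}])

```text
time_s: 16.65
ee_pos: [0.4455, -0.3059, 0.0323]
orientation: [0.019, 0.824, 0.566, 0.002]
wrist_force: [-0.3, -0.2, 0.3]
grip_width: 0.0823
```

Call:
arm_command(commands=[{"dx": 0,"dy": 0,"dz": 0,"turn": 0,"claw": 1},{"dx": 0,"dy": 0,"dz": -15,"turn": 0,"claw": 1},{"dx": 0,"dy": 0,"dz": -30,"turn": 0,"claw": 1},{"dx": 0,"dy": 0,"dz": -40,"turn": 0,"claw": 1},{"dx": 0,"dy": 0,"dz": -40,"turn": 0,"claw": 1},{"dx": 0,"dy": 0,"dz": -40,"turn": 0,"claw": 1},{"dx": 0,"dy": 0,"dz": 0,"turn": 0,"claw": 1},{"dx": 0,"dy": 0,"dz": 0,"turn": 0,"claw": 1}])

```text
time_s: 17.65
ee_pos: [0.4408, -0.301, 0.2069]
orientation: [0.02, 0.824, 0.566, 0.003]
wrist_force: [-0.4, 0.2, -0.9]
grip_width: 0.0854
```

```bash
python3 -c "
from h import *
obs()
im=get_image('side');P=cloud(im);P0=np.load('side0.npz')['P']
for Q in (P0,P):
  b=Q[235:305,310:400];m=(b[...,2]>.05)&(b[...,2]<.07);print(m.sum(),np.nanmedian(b[m],0).round(4),b[m].min(0).round(3),b[m].max(0).round(3))
cv2.imwrite('pics/s7.png',im['pixels'][...,::-1])"
```

```text
t 17.65 p [ 0.4408 -0.301   0.2069] X [ 0.36   0.933 -0.018] Z [ 0.028 -0.03  -0.999] F [-0.4  0.2 -0.9] w 0.08538905246384851 j [ 0.13  0.37  0.46  1.93 -0.2   0.85  1.9 ]
481 [ 0.4403 -0.3089  0.06  ] [ 0.411 -0.326  0.05 ] [ 0.473 -0.288  0.063]
477 [ 0.4418 -0.3079  0.0601] [ 0.413 -0.324  0.05 ] [ 0.474 -0.286  0.064]
```

View pics/s7.png

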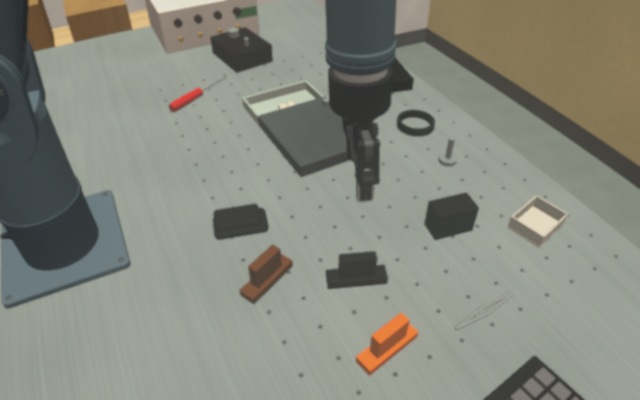

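The scraper stands upright at (357,270), about 2 mm from where it started. The gripper is well clear of it and the chips are in the tray at (288,103). I'm handing the job in.

```bash
python3 -c "
from h import *
print(finish_job())"
```

```text
the job is handed in; nothing more can be done
None
```

I picked up the black scraper by its rib, lowered it to about 1 mm above the plate behind both ceramic pieces, and wiped them along +y over the edge into the tray. Then I stood the scraper back in its place, released it and lifted clear, and handed the job in at about 17.7 s (limit 48 s); no verdict was reported.

**Last checks:**
- **Chips:** Both lay flat in the tray at about y = 133 mm and x = 16 mm in the station frame (one joint reading, as they lie touching). Their tops were at 11–15 mm, below the plate's 30 mm. The final side view still showed white ceramic in the tray.
- **Scraper:** It stands upright with its rib top at 60 mm, about 2 mm from where it started.
- **Gripper:** It was open, with its tip about 0.2 m above the table and touching nothing. The wrist-force readings I took never went above about 3 N.

**What went off plan:**
- The first move call was refused because its rows left out fields; nothing moved.
- The tool drifted to about 2° of tilt by the end, and I allowed for that when setting the scraper down.

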